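# Load the supplement cartridge into the aquarium dosing unit

### The job

Load the blue supplement cartridge into the dosing unit: stand it upright in the bay so that it rests on the spring valve, then swing the grey clamp over and press it down gently, by feel, until the red catch snaps over its lip and holds the cartridge fully home on its own. Do not force anything: neither the cartridge into the bay nor the clamp against its stop. Leave the ornament, the food jar and the magnet cleaner where they are.

Things in the scene. Friction and masses are not known exactly. Their poses are not given: they have to be found in the camera images.
- doser: White dosing unit fixed to the shelf, base 168 x 110 mm, 20 mm thick. Origin on the shelf under the centre of the cartridge bay; x axis from the red catch (front) over the bay to the clamp's hinge (rear), z up. All mm below are in this frame. A pump housing behind the bay, x 38 to 88, 100 wide, is 98 high.
- bay_mouth (a point): Centre of the top of the bay at z = 65, axes as the unit's. The bay is an upright well, 58 mm (x) by 38 mm (y) inside (1 mm clearance each side of the cartridge), walls 6 mm thick from z = 20 to 60, with a 45 degree flared mouth, 5 mm wide, up to z = 65.
- valve_seat (a point): Top of the black spring valve seat in the middle of the bay's floor, reported at z = 30, its height with no cartridge; 20 mm across; floor at z = 20. A cartridge set down rests on it, proud. About 4 N starts it downwards, 9 N pushes it 6 mm down, which is fully home (travel ends at 10 mm).
- clamp_hinge (a point): Middle of the clamp's hinge pin, parallel to y, at x = 48, z = 109, between two lugs up to z = 118.
- catch_nominal (a point): Fixed mark at x = -57, z = 117 where the clamp's lip latches on an average unit. The keeper below (x -62 to -50, 30 mm wide) is the lip's stop; its red sprung catch, 14 mm wide, reaches x = -73 to -55 and z = 132 on average. Their fitted height differs by up to 4 mm up or down from unit to unit and is not reported: where the clamp snaps and stops must be felt.
- clamp (a joint): Angle (rad) of the grey clamp: 0 level and closed, pi/2 upright, starts leaning back at 1.9 to 2.2. A plate 36 mm wide, lip 108 mm from the pin; at 0 its faces are 2 and 8 mm above the pin. Its foot meets the proud cartridge at about 0.125. It stays where put (about 1 N at the lip), but unlatched on the cartridge it springs back to about 0.12. Latched it rests at -0.045 to 0.045.
- clamp_pad (a point): Centre of the ridged black thumb pad (26 x 30 mm) on the clamp's upper face, 80 mm from the hinge pin; z axis out of that face. Pressing here the force climbs to 6 to 10 N at the catch, drops to a few N as the lip passes it, and rises steeply (about 8 N per mm) at the hard stop: only just before that stop has the catch snapped over. Over 20 N cracks it.
- cartridge_center (a point): Centre of the blue cartridge with white cap, an upright box 56 mm (its x) by 36 mm (its y) by 80 mm high, about 0.16 kg, half-way up. Standing loose on the shelf at the start. Either way round fits the bay. Standing proud on the valve seat its centre is at z = 70 mm in the dosing unit's frame; fully home at about 64 mm.
- ornament_center (a point): Bystander: brown ceramic bogwood ornament, 90 x 60 mm, about 110 mm high; point 40 mm above the shelf in its middle.
- food_jar_center (a point): Bystander: small fish food jar with orange cap, 60 mm across, 75 mm high; its centre.
- magnet_center (a point): Bystander: black glass-cleaning magnet with green grip, 75 x 45 mm, 38 mm high; its centre.
Things that resemble listed ones, but are neither listed nor needed, are in the scene too. Of the things that look like the part that bears cartridge_center, take the one that is farthest to the robot's right at the start.

How it is judged:
By the outcome, as a careful person would: the job done as asked, in the order asked, and still so for the second after the job is handed in, with the robot touching nothing.
It also fails if it takes over 72 s, if anything falls off the work surface, if the arm or the gripper's body presses on something with over 40 N, if the wrist force passes 120 N, or if a joint passes its speed limit or range.

### The arm

A 6-joint arm with a two-finger parallel gripper is mounted at the origin on the work surface. World frame = base frame: x ahead of the robot, y to its left, z up, the work surface at z = 0. Lengths are in m, angles in degrees, forces in N, time in s.
With the tool pointing down it reaches from about 0.325 to 0.9 m from the base axis. Payload 6.1 kg.
Tool frame: the origin (TCP) lies at the very end of the fingers, on their centre line; the grasp point (between the pads) lies 19 mm behind it (ctrl.grasp_offset is the distance from the TCP to the grasp point, in m); z points along the fingers, x is the direction in which the jaws open and shut, and the axes are right-handed (so a half turn about z gives the same grasp; the last joint's range is limited). The gripper opens to 87 mm and grips with 3 to 60 N. Pads are 19 mm wide; open, the fingers measure 117 mm over their backs; the gripper's body (75 mm by 190 mm) begins 51 mm behind the grasp point.
Start: joints at [-75.235, 12.628, 87.462, -0, 79.91, -7.225], TCP at [0.234, -0.58, 0.223] pointing down, gripper open.
Joint ranges: [-170.65, 170.65], [-52.31, 119.04], [5.05, 147.46], [-71.25, 251.25], [11.57, 151.72], [-153.62, 153.62]. Speed limits (degrees/s): [147.25, 147.25, 172.46, 180, 180, 180].

### API

Orientations are given as [roll, pitch, yaw] about the fixed x, y, z axes, in that order (R = Rz(yaw) Ry(pitch) Rx(roll)).
In Python, from bench import ctrl gives the robot as it stands.
- The arm moves only by the tool carry_out, never from a script. Its argument "rows" is a list of rows, each a list of 3 entries, a list of its own where there are three numbers: the shift along the world's x, y, z in cm, then the turn, a rotation vector about the world's x, y, z in degrees, then the finger opening in cm, from 0 to 8.7. A call has 1 to 12 rows; each row shifts and turns the commanded pose from where the row before left it; what a row does not reach is not made up. A row lasts 1/12 s, in which the tool goes at most 41.7 mm and 7.16 degrees, less where a joint would pass 70% of its speed; a pose out of reach is approached as far as the arm can. A call is refused whole if a number of a shift passes 4.17 or a number of a turn 7.16, either way. A call with a gripper value outside its range is refused whole. The fingers move at their own pace and stop on an object; "squeeze" is the grip in N (left out, the last holds). Time passes only in rows, so rows that do not move let the fingers close. It gives the time, the measured TCP pose, the force and the opening at its end, in the units of the state.
- ctrl.get_state(): the state, without advancing time (a new reading comes with each control period).
- ctrl.get_image(name): name is "scene" or "top" or "wrist"; returns a dict with "image" (384x512x3 uint8, blue, green, red), "depth" (384x512 float32, m along the optical axis (not along the pixel's ray), 0 where there is no reading), "fx", "fy", "cx", "cy" (pixels), "origin" and "attitude" of the camera in the world. Camera axes: x right, y down, z forward; pixel columns grow to the right and rows downward; lengths in m; the calibration is good to about 2 mm. A picture is of the moment at which its call begins.
- ctrl.finish_job(): hands the job in, once; it reports no verdict.
The state is a dict: "t": time; "qpos": joint angles; "qd": joint speeds; "joint_efforts": joint torques, N m; "tcp_pos": TCP position; "ee_rot": TCP orientation; "contact_force": force on the tool from outside, world axes, zero at the start; "moment": the same for the moment, N m; "finger_gap": finger opening in m.
Only numpy, scipy, OpenCV 4.12 (cv2) and the standard library are available. Lean on these libraries where they do the work, as an engineer would, in place of code of your own. Each camera call takes 0.05 s, during which the arm holds its last target.

## Working session

There is one attempt and no reset: what is moved stays moved. The work goes in short steps, Python scripts to look and compute and a tool call to move; the robot and the scene stay as the last step left them, time stands still between calls to the robot, and variables do not carry over. Pictures are saved under pics/ and viewed, and the job is handed in when it is done.

Besides the shell and the picture viewer there is one more tool, called after "Emit:" as a command line: name --argument value ..., lists and objects as JSON in quotes. carry_out: Moves the arm, as the interface text tells. Its arguments: {"type":"object","properties":{"rows":{"type":"array"},"squeeze":{"type":"number"}},"required":["rows"]}

```bash
ls; mkdir -p pics; cat > h.py <<'E'
import numpy as np, cv2
from bench import ctrl
from scipy.spatial.transform import Rotation as R
def rot(a):
    a=np.array(a,float)
    if a.shape==(3,3): return a
    if a.shape==(4,): return R.from_quat(a).as_matrix()
    return R.from_euler('xyz',a,degrees=True).as_matrix()
def pts(d):
    z=d['depth']; v,u=np.mgrid[:z.shape[0],:z.shape[1]]
    p=np.stack([(u-d['cx'])/d['fx']*z,(v-d['cy'])/d['fy']*z,z],-1)
    return p@rot(d['attitude']).T+np.array(d['origin'])
def ray(d,u,v,h):
    r=rot(d['attitude'])@np.array([(u-d['cx'])/d['fx'],(v-d['cy'])/d['fy'],1]); o=np.array(d['origin'])
    return o+r*(h-o[2])/r[2]
E
python3 - <<'E'
from h import *
import pickle
print(ctrl.get_state())
for n in ['scene','top','wrist']:
    d=ctrl.get_image(n); pickle.dump(d,open(f'{n}0.pkl','wb')); cv2.imwrite(f'pics/{n}0.png',d['image'])
    print(n,d['origin'],d['attitude'],d['fx'],d['cx'],d['cy'])
E
```

```text
pics
{'t': 0.0, 'qpos': array([-7.52337731e+01,  1.26739663e+01,  8.75252108e+01, -3.36227691e-05,
        7.99105807e+01, -7.22686861e+00]), 'qd': array([-0.07819698, -0.07463715,  0.04145769,  0.10783452, -0.07251571,
       -0.02765227]), 'joint_efforts': array([ 3.39001752e-03, -4.94602954e+01, -3.87374425e+01,  7.02487654e-02,
        5.69834362e-02, -1.16455781e-04]), 'tcp_pos': array([ 0.23387828, -0.57892649,  0.22145617]), 'ee_rot': array([-1.79986225e+02,  1.08890000e-01, -6.80068855e+01]), 'contact_force': array([-0.08491966, -0.81676668,  0.76151254]), 'moment': array([-0.01204843,  0.00783107,  0.00416109]), 'finger_gap': 0.08659704264232795}
scene [1.42190136 0.40220983 0.90043916] [-129.99752917    0.49443031  119.34483667] 472.1241544417339 264.35748868879523 191.42027515428333
top [ 0.49618611 -0.06748611  1.62153676] [-1.76508094e+02 -1.52122953e-01 -8.93204290e+01] 464.7457565211066 258.513623801009 189.30228600223109
wrist [ 0.29678822 -0.5536275   0.38309513] [ 1.65487864e+02  1.44116831e-01 -6.79788284e+01] 266.83265591110114 256.67468459165866 188.04267273786672
```

View pics/scene0.png

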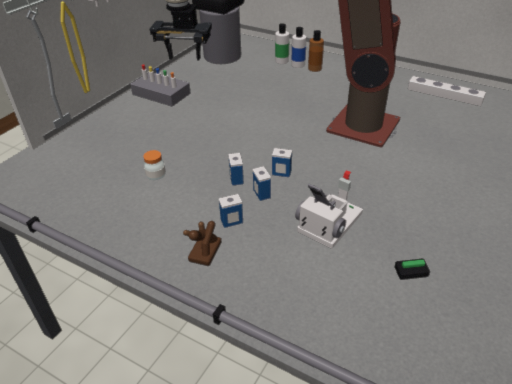

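View pics/top0.png

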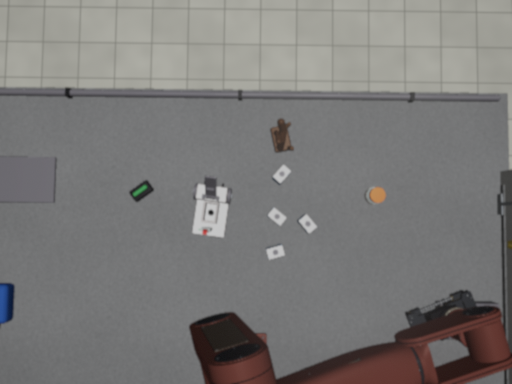

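View pics/wrist0.png

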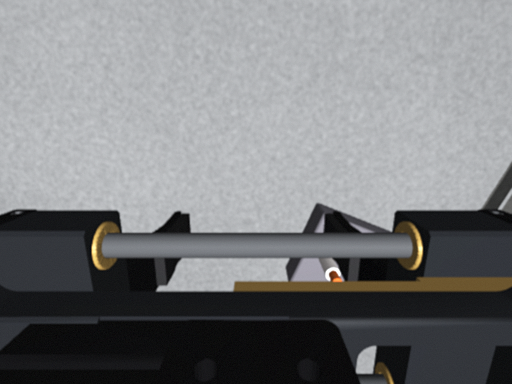

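Scene: four blue cartridges with white caps, at top (282,174), (277,216), (308,224) and (276,252). The dosing unit is at (210,210), its red catch at (206,232) and its clamp at (211,187), leaning back. Next I'll measure all four and the unit.

```bash
python3 - <<'E'
from h import *
import pickle
d=pickle.load(open('top0.pkl','rb')); s=pickle.load(open('scene0.pkl','rb'))
im=d['image'].copy(); P=pts(d)
for n,u,v in [('c1',282,174),('c2',277,216),('c3',308,224),('c4',276,252),('jar',376,195),('mag',142,190),('orn',283,136)]:
    print(n,P[v,u], ray(d,u,v,.08))
# cartridge by depth mask
m=((P[...,2]>.06)&(P[...,2]<.1)).astype(np.uint8)
n,l,st,c=cv2.connectedComponentsWithStats(m)
for i in range(1,n):
    if 30<st[i,4]<600:
        print(st[i],c[i],np.median(P[l==i],0),end=' ')
        q=P[l==i][:,:2].astype(np.float32)*1000; print(cv2.minAreaRect(q))
a=cv2.resize(im[165:265,180:330],None,fx=5,fy=5,interpolation=cv2.INTER_CUBIC); cv2.imwrite('pics/topcrop.png',a)
b=cv2.resize(s['image'][140:280,210:370],None,fx=4.5,fy=4.2,interpolation=cv2.INTER_CUBIC); cv2.imwrite('pics/scenecrop.png',b)
E
```

```text
c1 [ 0.64218293 -0.14801089  0.08109235] [ 0.64228646 -0.14806799  0.08      ]
c2 [ 0.50243753 -0.13257563  0.08373926] [ 0.50245273 -0.1327339   0.08      ]
c3 [ 0.47727108 -0.23531724  0.08228115] [ 0.47724305 -0.23556597  0.08      ]
c4 [ 0.38447881 -0.13025589  0.08732447] [ 0.38394551 -0.13055556  0.08      ]
jar [ 0.57642526 -0.46304653  0.072195  ] [ 0.57602104 -0.46105385  0.08      ]
mag [0.58589193 0.32770157 0.03453075] [0.58332177 0.31637907 0.08      ]
orn [ 0.77054809 -0.15045885  0.07692949] [ 0.77000269 -0.15029391  0.08      ]
[275 122  16  23 190] [281.55789474 133.64736842] [ 0.77768358 -0.14430899  0.08351085] ((780.0341796875, -144.0770263671875), (37.633331298828125, 81.86064147949219), 70.97515869140625)
[273 165  18  19 182] [281.39010989 173.94505495] [ 0.64236119 -0.14510687  0.07852644] ((642.8370361328125, -146.5744171142578), (35.521392822265625, 54.63728332519531), 46.58403778076172)
[509 169   3  33  73] [510.31506849 184.43835616] [ 0.61923054 -0.91570819  0.0671157 ] ((615.5817260742188, -914.8876953125), (106.91610717773438, 7.462607383728027), 0.359
[... 1011 characters left out ...]
217235 -0.1300772   0.07929463] ((500.98431396484375, -131.15362548828125), (55.91588592529297, 35.74806594848633), 49.56344223022461)
[298 214  19  20 193] [307.10362694 223.59067358] [ 0.47746631 -0.23252271  0.07850863] ((478.2415466308594, -233.5356903076172), (56.24246597290039, 35.8602294921875), 39.57125473022461)
[266 245  19  15 188] [274.94148936 251.86702128] [ 0.3839031  -0.12726957  0.07870585] ((383.93975830078125, -127.25334930419922), (35.59458923339844, 55.38508987426758), 16.31308937072754)
[  0 286   8  37 168] [  2.58333333 303.125     ] [0.2053509  0.77079296 0.06322755] ((201.4868621826172, 768.983154296875), (117.84650421142578, 22.798614501953125), 2.9371159076690674)
```

View pics/topcrop.png

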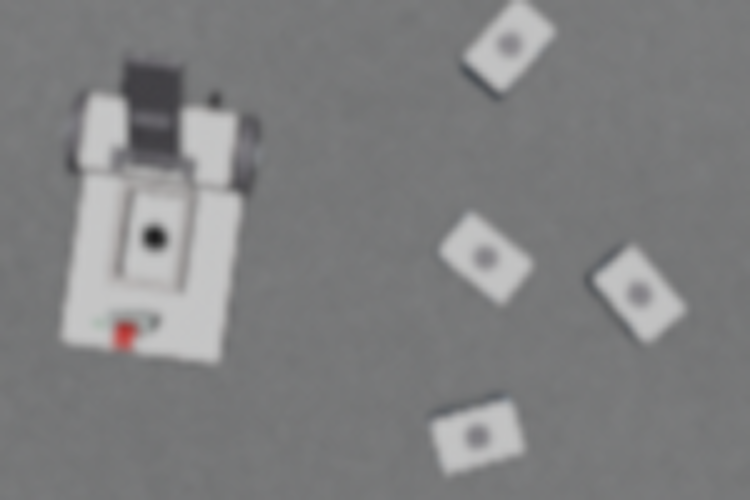

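View pics/scenecrop.png

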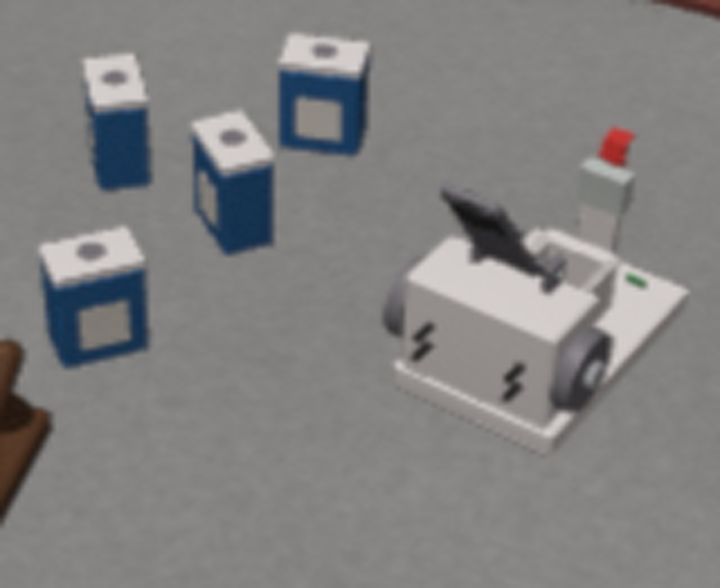

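Candidates: c1 (282,174), c2 (277,216), c3 (308,224) and c4 (276,252). All four look alike. c3 has y = -0.234 against about -0.13 to -0.147 for the others, so it is farthest to the robot's right, and the crop confirms it (crop pixel 638,293). Its top measures 56 x 36 mm at z about 0.08, with the long axis at 39.6°. Next I'll work out the wrist camera geometry and a coarse doser pose.

```bash
python3 - <<'E'
from h import *
import pickle
w=pickle.load(open('wrist0.pkl','rb'));d=pickle.load(open('top0.pkl','rb'))
T=rot([-179.986,.109,-68.007]); p=np.array([.23388,-.57893,.22146])
print('cam in tool',T.T@(np.array(w['origin'])-p)); print(T.T@rot(w['attitude']))
for v in (20,100,188): print(v,T.T@(ray(w,256,v,0)-p))
def top(cu,cv_,h): return ray(d,180+cu/5-.4,165+cv_/5-.4,h)
print('seat',top(153,236,.03)); 
f=[top(62,342,.02),top(220,362,.02)]; print('front corners',f); e=f[0]-f[1]; print(np.linalg.norm(e[:2]), np.degrees(np.arctan2(-e[0],e[1])))
print('flare corners',[top(*q,.065) for q in [(127,185),(191,190),(117,277),(182,290)]])
print('red',top(124,337,.13))
E
```

```text
cam in tool [-0.00021002 -0.06784547 -0.16161845]
[[ 9.99999691e-01  6.29582648e-04 -4.70139986e-04]
 [-4.91535056e-04  9.68032901e-01  2.50822768e-01]
 [ 6.13024637e-04 -2.50822459e-01  9.68032912e-01]]
20 [-0.00136524 -0.18993428  0.22150941]
100 [-0.00137901 -0.09284987  0.22148572]
188 [-0.00139664  0.03134639  0.2214554 ]
seat [0.51428334 0.09374097 0.03      ]
front corners [array([0.44099706, 0.15586363, 0.02      ]), array([0.42860684, 0.047233  , 0.02      ])]
0.10933495306970495 -6.506938699435929
flare corners [array([0.54779616, 0.10822506, 0.065     ]), array([0.5449592 , 0.06531275, 0.065     ]), array([0.48623752, 0.11374408, 0.065     ]), array([0.47808777, 0.07017429, 0.065     ])]
red [0.4484377  0.10097043 0.13      ]
```

Emit:
carry_out --rows '[[[1.65,2.56,0],[0,0,1.47],8.7],[[1.65,2.56,0],[0,0,1.47],8.7],[[1.65,2.56,0],[0,0,1.47],8.7],[[1.65,2.56,0],[0,0,1.47],8.7],[[1.65,2.56,0],[0,0,1.47],8.7],[[1.65,2.56,0],[0,0,1.47],8.7],[[1.65,2.56,0],[0,0,1.47],8.7],[[1.65,2.56,0],[0,0,1.47],8.7],[[1.65,2.56,0],[0,0,1.47],8.7],[[1.65,2.56,0],[0,0,1.47],8.7],[[1.65,2.56,0],[0,0,1.47],8.7],[[1.65,2.56,0],[0,0,1.47],8.7]]'

```text
t: 1.15
tcp_pos: [0.4324, -0.2709, 0.2224]
ee_rot: [180.0, 0.0, -50.3]
contact_force: [0.8, -0.5, 0.1]
finger_gap: 0.0872
```

Emit:
carry_out --rows '[[[0,0,0],[0,0,0],8.7],[[0,0,0],[0,0,0],8.7]]'

```text
t: 1.32
tcp_pos: [0.4325, -0.271, 0.2223]
ee_rot: [180.0, 0.0, -50.2]
contact_force: [0.1, 0.5, -1.2]
finger_gap: 0.0869
```

```bash
python3 - <<'E'
from h import *
import pickle
s=ctrl.get_state();print(s['tcp_pos'],s['ee_rot'],s['contact_force'])
d=ctrl.get_image('wrist'); pickle.dump(d,open('w1.pkl','wb')); cv2.imwrite('pics/w1.png',d['image'])
P=pts(d); m=((P[...,2]>.07)&(P[...,2]<.095)).astype(np.uint8); m[200:]=0
n,l,st,c=cv2.connectedComponentsWithStats(m)
for i in range(1,n):
    if st[i,4]>300:
        q=P[l==i]; print(st[i],c[i],np.median(q,0),cv2.minAreaRect(q[:,:2].astype(np.float32)*1000))
E
```

```text
[ 0.43251839 -0.27102715  0.22231847] [ 1.79987497e+02  2.05157316e-02 -5.01965581e+01] [ 0.059732    0.46757133 -1.15035813]
[ 173   13   46   66 2053] [195.73794447  45.15489528] [ 0.50062622 -0.13126709  0.07948003] ((500.34405517578125, -130.66641235351562), (56.32948303222656, 35.8431510925293), 51.79084777832031)
[ 241  102   33   51 1603] [256.90268247 126.66500312] [ 0.47804131 -0.23269489  0.07947739] ((477.289794921875, -233.25674438476562), (54.71809768676758, 35.51397705078125), 39.61037826538086)
[ 103  108   58   48 1690] [131.03668639 131.3964497 ] [ 0.38402739 -0.12787831  0.07955453] ((382.6768798828125, -127.13571166992188), (35.93661117553711, 55.807289123535156), 16.121692657470703)
[ 435  168   47   32 1210] [458.54049587 185.43884298] [ 0.58048653 -0.46052778  0.0742306 ] ((581.820556640625, -461.58984375), (38.27164840698242, 53.14122772216797), 40.674232482910156)
```

View pics/w1.png

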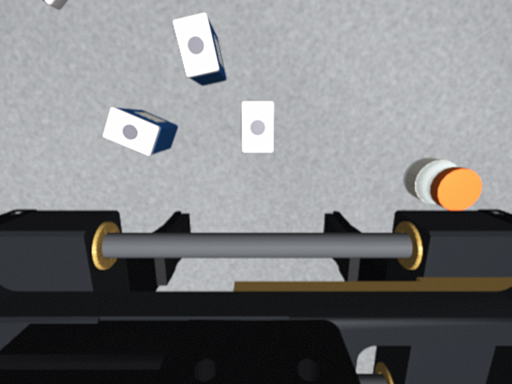

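The wrist view agrees with the top view: cartridge c3 at pixel (257,127), centre (0.4775, -0.233), top at z = 0.0795, long axis at 39.6°. The orange jar is at (458,187), clear of the move. I'll grasp across the 36 mm side.

Emit:
carry_out --rows '[[[1.5,1.27,-1.0],[0,0,-0.1],8.7],[[1.5,1.27,-1.5],[0,0,-0.1],8.7],[[1.5,1.26,-1.5],[0,0,0],8.7],[[0,0,-2.2],[0,0,0],8.7],[[0,0,-2.2],[0,0,0],8.7],[[0,0,-2.2],[0,0,0],8.7],[[0,0,-2.2],[0,0,0],8.7],[[0,0,-2.2],[0,0,0],8.7],[[0,0,-1.7],[0,0,0],8.7],[[0,0,-1.0],[0,0,0],8.7],[[0,0,0],[0,0,0],8.7],[[0,0,0],[0,0,0],8.7]]'

```text
t: 2.37
tcp_pos: [0.4765, -0.235, 0.0454]
ee_rot: [180.0, 0.0, -50.6]
contact_force: [0.4, -0.3, 0.4]
finger_gap: 0.087
```

Emit:
carry_out --rows '[[[0,0,0],[0,0,0],4.5],[[0,0,0],[0,0,0],3.3],[[0,0,0],[0,0,0],3.3],[[0,0,0],[0,0,0],3.3],[[0,0,0],[0,0,0],3.3],[[0,0,0],[0,0,0],3.3],[[0,0,0],[0,0,0],3.3],[[0,0,0],[0,0,0],3.3]]' --squeeze 15

```text
t: 3.03
tcp_pos: [0.4771, -0.2343, 0.0456]
ee_rot: [-180.0, -0.0, -50.6]
contact_force: [-0.4, 1.0, 0.5]
finger_gap: 0.0417
```

Emit:
carry_out --rows '[[[0,0,0],[0,0,0],3.3],[[0,0,0],[0,0,0],3.3],[[0,0,0],[0,0,0],3.3],[[0,0,0],[0,0,0],3.3]]'

```text
t: 3.37
tcp_pos: [0.4771, -0.2343, 0.0455]
ee_rot: [-180.0, -0.0, -50.6]
contact_force: [0.3, -0.6, 0.0]
finger_gap: 0.036
```

Gripped (gap 36.0 mm). I'll lift it, carry it to the front of the unit and look at the bay with the wrist camera.

Emit:
carry_out --rows '[[[0,0,0.8],[0,0,0],3.3],[[0,0,1.7],[0,0,0],3.3],[[0,0,2.0],[0,0,0],3.3],[[0,0,2.0],[0,0,0],3.3],[[0,0,2.0],[0,0,0],3.3],[[0,0,2.0],[0,0,0],3.3],[[0,0,2.0],[0,0,0],3.3],[[0,0,2.0],[0,0,0],3.3],[[0,0,1.5],[0,0,0],3.3],[[0,0,0.5],[0,0,0],3.3],[[0,0,0],[0,0,0],3.3]]'

```text
t: 4.28
tcp_pos: [0.4777, -0.2348, 0.2124]
ee_rot: [-180.0, -0.2, -50.6]
contact_force: [0.8, -0.7, -2.2]
finger_gap: 0.0359
```

Emit:
carry_out --rows '[[[-0.1,1.0,0],[0,0,-2],3.3],[[-0.2,2.4,0],[0,0,-4],3.3],[[-0.3,3.5,0],[0,0,-4.5],3.3],[[-0.3,3.5,0],[0,0,-4.5],3.3],[[-0.3,3.5,0],[0,0,-4.5],3.3],[[-0.3,3.5,0],[0,0,-4.5],3.3],[[-0.3,3.5,0],[0,0,-4.5],3.3],[[-0.3,3.5,0],[0,0,-4.5],3.3],[[-0.3,3.5,0],[0,0,-4.5],3.3],[[-0.3,3.0,0],[0,0,-4.0],3.3],[[0,1.8,0],[0,0,-3.0],3.3],[[0,0.4,0],[0,0,-2.0],3.3]]'

```text
t: 5.28
tcp_pos: [0.4485, 0.0996, 0.2089]
ee_rot: [179.8, 0.0, -97.0]
contact_force: [-0.9, -0.6, -3.0]
finger_gap: 0.0359
```

Emit:
carry_out --rows '[[[0,0,0],[0,0,0],3.3],[[0,0,0],[0,0,0],3.3]]'

```text
t: 5.45
tcp_pos: [0.4492, 0.0968, 0.2092]
ee_rot: [179.9, -0.0, -96.9]
contact_force: [-0.0, -0.8, -2.1]
finger_gap: 0.0361
```

```bash
python3 - <<'E'
from h import *
import pickle
s=ctrl.get_state();print(s['tcp_pos'],s['ee_rot'],s['contact_force'],s['finger_gap'])
d=ctrl.get_image('wrist'); pickle.dump(d,open('w2.pkl','wb')); cv2.imwrite('pics/w2.png',d['image'])
cv2.imwrite('pics/w2c.png',cv2.resize(d['image'][0:230,130:400],None,fx=2.9,fy=2.6,interpolation=cv2.INTER_CUBIC))
E
```

```text
[0.44915915 0.096809   0.20924227] [ 1.79873371e+02 -3.66064654e-02 -9.69400447e+01] [-0.0108343  -0.76262572 -2.13917202] 0.03606206161725235
```

View pics/w2.png

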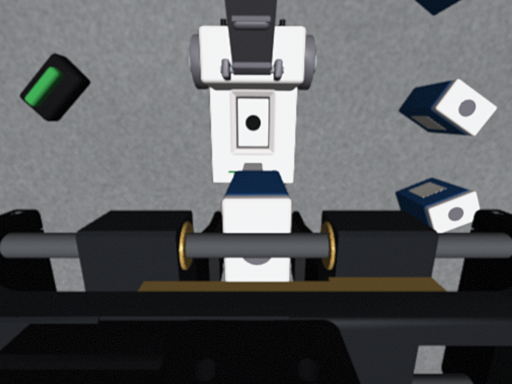

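View pics/w2c.png

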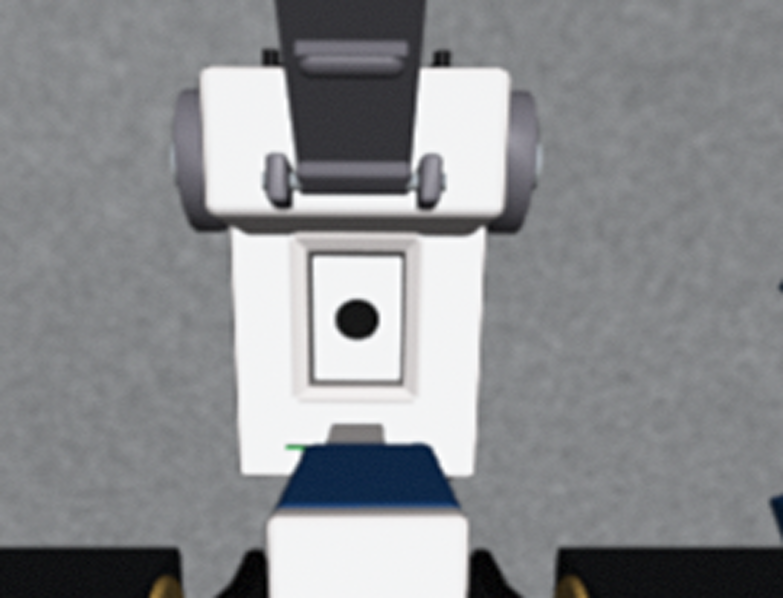

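```bash
python3 - <<'E'
from h import *
import pickle
d=pickle.load(open('w2.pkl','rb')); P=pts(d); im=d['image']; g=im.max(2)
# seat
n,l,st,c=cv2.connectedComponentsWithStats((g<50).astype(np.uint8))
for i in range(1,n):
    if 100<st[i,4]<400 and 90<c[i][1]<150: print('seat px',c[i],st[i],ray(d,*c[i],.03),np.median(P[l==i],0))
# top rim of the bay via depth
m=(P[...,2]>.058)&(P[...,2]<.068); m[:80]=0; m[170:]=0; m[:,:200]=0; m[:,310:]=0
q=P[m]; print(len(q),cv2.minAreaRect(q[:,:2].astype(np.float32)*1000), np.median(q[:,2]))
# base plate
m=(P[...,2]>.015)&(P[...,2]<.025); m[:,:190]=0;m[:,320:]=0; q=P[m]; print(len(q),cv2.minAreaRect(q[:,:2].astype(np.float32)*1000),np.median(q[:,2]))
# housing top
m=(P[...,2]>.093)&(P[...,2]<.103); m[:,:190]=0;m[:,320:]=0;m[110:]=0; q=P[m]; print(len(q),cv2.minAreaRect(q[:,:2].astype(np.float32)*1000),np.median(q[:,2]))
# floor rectangle inner
m=(P[...,2]>.012)&(P[...,2]<.035); mm=m.copy(); mm[:]=0; mm[96:148,236:272]=m[96:148,236:272]
n,l,st,c=cv2.connectedComponentsWithStats(mm.astype(np.uint8)); 
for i in range(1,n):
    if st[i,4]>300: print('floor',st[i],c[i],cv2.minAreaRect(P[l==i][:,:2].astype(np.float32)*1000))
print('row123',[(u,g[123,u],round(P[123,u,2],3)) for u in range(228,280,1)])
print('col245',[(v,g[v,243],round(P[v,243,2],3)) for v in range(86,160)])
E
```

```text
seat px [252.74482759 122.36551724] [246 116  14  14 145] [0.51243113 0.09408401 0.03      ] [0.51252031 0.09404211 0.02958175]
1401 ((505.91278076171875, 93.01679992675781), (118.26005554199219, 91.23058319091797), 83.01556396484375) 0.06274758605348241
5332 ((492.3609619140625, 96.98043823242188), (110.18748474121094, 123.78446197509766), 82.89288330078125) 0.019524335950210803
3499 ((574.1871337890625, 86.57835388183594), (100.04986572265625, 50.00739669799805), 82.22859191894531) 0.09722820701422213
floor [ 237   98   32   50 1505] [252.31162791 122.05182724] ((511.7281494140625, 94.57711791992188), (38.09219741821289, 58.31801986694336), 82.64336395263672)
row123 [(228, np.uint8(245), np.float64(0.02)), (229, np.uint8(243), np.float64(0.019)), (230, np.uint8(227), np.float64(0.064)), (231, np.uint8(223), np.float64(0.063)), (232, np.uint8(227), np.float64(0.062)), (233, np.uint8(229), np.float64(0.061)), (234, np.uint8(232), np.float64(0.061)), (235, np.uint8(218), np.float64(0.06)), (236, np.uint8(140), np.float64(0.049)), (237, np.uint8(113), np.float64(0.034)), (238, np.uint8
[... 3988 characters left out ...]
19)), (143, np.uint8(246), np.float64(0.02)), (144, np.uint8(247), np.float64(0.02)), (145, np.uint8(225), np.float64(0.018)), (146, np.uint8(151), np.float64(0.024)), (147, np.uint8(127), np.float64(0.036)), (148, np.uint8(171), np.float64(0.048)), (149, np.uint8(228), np.float64(0.061)), (150, np.uint8(242), np.float64(0.061)), (151, np.uint8(243), np.float64(0.062)), (152, np.uint8(240), np.float64(0.062)), (153, np.uint8(230), np.float64(0.064)), (154, np.uint8(226), np.float64(0.064)), (155, np.uint8(238), np.float64(0.022)), (156, np.uint8(244), np.float64(0.021)), (157, np.uint8(246), np.float64(0.021)), (158, np.uint8(245), np.float64(0.019)), (159, np.uint8(245), np.float64(0.021))]
```

Measured: seat at pixel (252.7,122.4), z = 0.030; bay floor 58 x 38 mm; housing 100 x 50 mm at z = 0.097. All three put the unit's origin near (0.512, 0.0944) with yaw about -7.4°. Next I'll measure the held cartridge in the same image and the clamp's lean.

```bash
python3 - <<'E'
from h import *
import pickle
d=pickle.load(open('w2.pkl','rb')); P=pts(d)
p=np.array([.44916,.09681,.20924]); T=rot([179.873,-.037,-96.94])
Q=(P-p)@T
m=(P[...,2]>.225)&(P[...,2]<.26); m[:150]=0; m[:,:215]=0;m[:,300:]=0
print(m.sum(),'cap z',np.median(P[m][:,2]))
q=Q[m]; print('tool x range',np.percentile(q[:,0],[1,50,99]),'y',np.percentile(q[:,1],[0.5,1,99]))
ys,xs=np.where(m); print(xs.min(),xs.max(),ys.min(),ys.max())
for v in (196,200,205,210): 
    r=np.where(m[v])[0]; 
    if len(r): print(v,r.min(),r.max(),Q[v,r.min()],Q[v,r.max()])
# front face: column profile
for v in range(165,200,2): print(v,d['image'][v,256],Q[v,256])
# clamp
o=np.array([.5121,.0944,0]); D=rot([0,0,-7.4]); C=(P-o)@D
for v in range(0,85,6): print(v,C[v,250].round(4),d['image'][v,250])
E
```

```text
5051 cap z 0.24315082197247867
tool x range [-2.12352033e-02  7.07310573e-05  2.13553696e-02] y [-0.02945004 -0.02937781  0.0173107 ]
215 299 189 281
196 224 288 [-0.01781822 -0.02726316 -0.02257815] [ 0.01622952 -0.02885146 -0.02795996]
200 222 290 [-0.01763183 -0.02803702 -0.03245878] [ 0.01660808 -0.02840362 -0.03358491]
205 222 291 [-0.01759376 -0.0256776  -0.03336198] [ 0.01732344 -0.02546042 -0.03263767]
210 222 290 [-0.01764735 -0.02309538 -0.03359522] [ 0.0168551  -0.02290416 -0.03298839]
165 [123 123 128] [-0.00100024 -0.01176141  0.16944347]
167 [124 126 128] [-0.00095914 -0.01184356  0.15463305]
169 [115 112 113] [-0.00092572 -0.01163664  0.14257104]
171 [71 46 28] [-0.00063787 -0.02906262  0.03974921]
173 [67 36 14] [-0.00061446 -0.02918842  0.03131755]
175 [69 38 15] [-0.0005932  -0.02927933  0.02365645]
177 [69 38 15] [-0.00057482 -0.02926085  0.01703093]
179 [71 41 18] [-0.00055768 -0.02924122  0.01085074]
181 [67 36 11] [-0.0005439  -0.02903575  0.00587093]
183 [68 37 14] [-0.00052607 -0.02924737 -0.00054467]
185 [71 38 17] [-0.00051277 -0.02915658 -0.005346  ]
187 [7
[... 238 characters left out ...]
0.02854726 -0.02504866]
197 [145 146 150] [-0.00044206 -0.02914914 -0.0308381 ]
199 [233 233 234] [-0.00043636 -0.02871381 -0.03291549]
0 [0.0835 0.0002 0.1618] [56 52 53]
6 [0.0811 0.0002 0.1583] [54 50 50]
12 [0.0786 0.0003 0.1549] [54 51 51]
18 [0.076  0.0004 0.1511] [126 117 118]
24 [0.0714 0.0003 0.1536] [116 108 110]
30 [0.0685 0.0004 0.1501] [46 42 43]
36 [0.068  0.0007 0.1369] [54 50 50]
42 [0.0652 0.0009 0.1311] [57 52 52]
48 [0.0617 0.001  0.1269] [56 52 52]
54 [0.0583 0.0011 0.1216] [57 53 52]
60 [0.0547 0.0012 0.1159] [57 52 52]
66 [0.0499 0.0012 0.1159] [123 114 116]
72 [0.0457 0.0013 0.1111] [49 46 47]
78 [0.0425 0.0016 0.0973] [244 243 243]
84 [0.0378 0.0017 0.0917] [67 68 69]
```

The held cartridge's centre sits at tool y about -1.1 mm and is centred in x. The clamp leans at about 2.13 rad, with its tip near x = 105, z = 200 in the unit's frame. I'll keep this wrist heading so that camera errors cancel. Next I'll go over the bay and down to just above its mouth.

Emit:
carry_out --rows '[[[1.0,-0.04,0],[0,0,-0.2],3.3],[[2.0,-0.08,0],[0,0,-0.25],3.3],[[2.0,-0.08,0],[0,0,0],3.3],[[1.0,-0.05,0],[0,0,0],3.3],[[0.17,0,-0.5],[0,0,0],3.3],[[0,0,-1.5],[0,0,0],3.3],[[0,0,-2.0],[0,0,0],3.3],[[0,0,-2.0],[0,0,0],3.3],[[0,0,-1.3],[0,0,0],3.3],[[0,0,-0.6],[0,0,0],3.3],[[0,0,0],[0,0,0],3.3],[[0,0,0],[0,0,0],3.3]]'

```text
t: 6.5
tcp_pos: [0.5114, 0.094, 0.1316]
ee_rot: [180.0, -0.0, -97.5]
contact_force: [0.2, -0.1, -1.1]
finger_gap: 0.0354
```

```bash
python3 - <<'E'
from h import *
import pickle
s=ctrl.get_state();print(s['tcp_pos'],s['ee_rot'],s['contact_force'],s['finger_gap'])
for n in('wrist','scene','top'):
    d=ctrl.get_image(n); pickle.dump(d,open(n+'3.pkl','wb')); cv2.imwrite(f'pics/{n}3.png',d['image'])
    if n=='scene': cv2.imwrite('pics/scene3c.png',cv2.resize(d['image'][110:260,260:400],None,fx=4,fy=4,interpolation=cv2.INTER_CUBIC))
E
```

```text
[0.51137092 0.09398034 0.1315904 ] [ 1.79965965e+02 -3.34313665e-03 -9.75275385e+01] [ 0.16833609 -0.0580401  -1.07371381] 0.035448274139271804
```

View pics/scene3c.png

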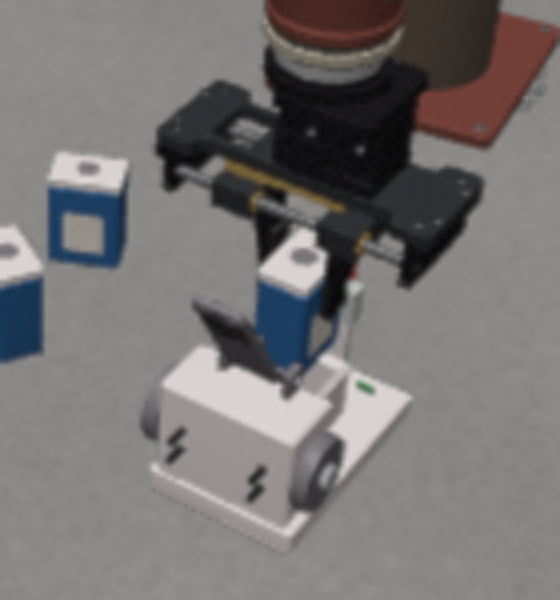

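View pics/wrist3.png

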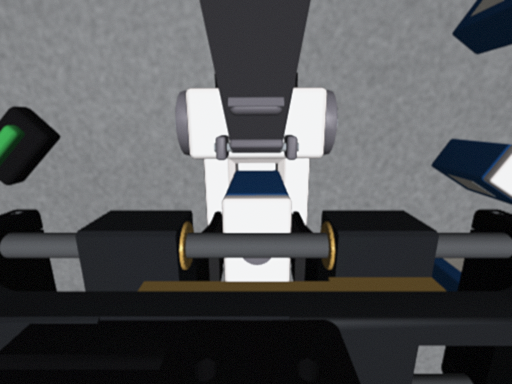

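The cartridge hangs over the bay, with its rear face near row 185 and the bay rim at rows 155–165. The gripper clears the clamp. I'll recheck the alignment from this closer view.

```bash
python3 - <<'E'
from h import *
import pickle
d=pickle.load(open('wrist3.pkl','rb')); P=pts(d)
m=(P[...,2]>.093)&(P[...,2]<.103); m[:,:170]=0;m[:,340:]=0;m[160:]=0; q=P[m]; r=cv2.minAreaRect(q[:,:2].astype(np.float32)*1000);print(len(q),r)
y=np.radians(r[2]-90 if r[2]>45 else r[2]); print('origin from housing',np.array(r[0])-63*np.array([np.cos(y),np.sin(y)]),np.degrees(y))
p=np.array([.51137,.09398,.13159]); T=rot([179.966,-.003,-97.53])
Q=(P-p)@T
a=[]
for v in range(172,190):
  for u in range(240,276): a.append(Q[v,u])
a=np.array(a); print('face y',np.median(a[:,1]), np.percentile(a[:,2],[0,100]))
f=P[172:190,240:276].reshape(-1,3); k=np.polyfit(f[:,1],f[:,0],1); print('face yaw',np.degrees(np.arctan(-k[0])), f.mean(0))
cy=np.median(a[:,1])+.028; print('cart centre world',p+T@np.array([0,cy,0]))
for u in (256,): 
  for v in range(150,172): print(v,P[v,u].round(4),d['image'][v,u])
E
```

```text
4945 ((574.5800170898438, 86.33390808105469), (100.13687896728516, 49.703941345214844), 83.0795669555664)
origin from housing [512.03900768  93.92483303] -6.920433044433594
face y -0.02917279068844953 [-0.16153567  0.03720128]
face yaw -6.46956580568093 [0.54035698 0.08972957 0.1240535 ]
cart centre world [0.51253268 0.09382631 0.1315893 ]
150 [0.5582 0.0884 0.11  ] [51 47 48]
151 [0.5576 0.0885 0.1105] [56 52 52]
152 [0.5568 0.0886 0.1094] [124 121 121]
153 [0.5561 0.0887 0.1097] [216 214 212]
154 [0.5539 0.089  0.0979] [243 242 241]
155 [0.5531 0.0891 0.097 ] [234 233 233]
156 [0.5523 0.0892 0.0965] [208 208 209]
157 [0.5515 0.0893 0.0959] [174 173 178]
158 [0.5506 0.0894 0.0949] [156 155 159]
159 [0.5453 0.0902 0.0635] [166 167 172]
160 [0.5444 0.0903 0.0635] [177 178 183]
161 [0.5434 0.0905 0.0625] [178 178 183]
162 [0.5423 0.0906 0.0612] [195 196 199]
163 [0.5414 0.0907 0.0608] [232 231 231]
164 [0.5338 0.0919 0.0198] [245 245 244]
165 [0.5327 0.092  0.0193] [245 244 244]
166 [0.5317 0.0921 0.0197] [245 245 244]
167 [0.5304 0.0923 0.0184] [245 244 244]
168 [0.5295 0.0924 0.0192] [247 246 246]
169 [0.5286 0.0926 0.0197] [243 242 241]
170 [0.5275 0.0927 0.0195] [187 177 171]
171 [0.5401 0.0908 0.0913] [92 71 59]
```

Cartridge and bay agree within 0.5 mm and 0.5°. I'll trim that out and go down slowly by feel.

Emit:
carry_out --rows '[[[-0.03,0,-0.3],[0,0,0.25],3.3],[[0,0,-0.6],[0,0,0],3.3],[[0,0,-0.6],[0,0,0],3.3],[[0,0,-0.4],[0,0,0],3.3],[[0,0,-0.3],[0,0,0],3.3],[[0,0,-0.3],[0,0,0],3.3],[[0,0,0],[0,0,0],3.3]]'

```text
t: 7.23
tcp_pos: [0.5108, 0.0942, 0.1056]
ee_rot: [179.9, -0.0, -97.3]
contact_force: [-0.7, 0.5, -1.5]
finger_gap: 0.0361
```

Emit:
carry_out --rows '[[[0,0,-0.2],[0,0,0],3.3],[[0,0,-0.2],[0,0,0],3.3],[[0,0,0],[0,0,0],3.3]]'

```text
t: 7.48
tcp_pos: [0.5113, 0.0942, 0.1022]
ee_rot: [180.0, -0.0, -97.3]
contact_force: [-0.1, 0.0, -2.1]
finger_gap: 0.0356
```

It has entered the throat without contact. I'll carry on down.

Emit:
carry_out --rows '[[[0,0,-0.3],[0,0,0],3.3],[[0,0,-0.3],[0,0,0],3.3],[[0,0,-0.3],[0,0,0],3.3],[[0,0,0],[0,0,0],3.3]]'

```text
t: 7.82
tcp_pos: [0.5109, 0.0941, 0.0927]
ee_rot: [179.9, -0.0, -97.3]
contact_force: [-0.6, 0.8, -1.2]
finger_gap: 0.0362
```

Emit:
carry_out --rows '[[[0,0,-0.3],[0,0,0],3.3],[[0,0,-0.3],[0,0,0],3.3],[[0,0,-0.3],[0,0,0],3.3],[[0,0,-0.2],[0,0,0],3.3],[[0,0,0],[0,0,0],3.3]]'

```text
t: 8.23
tcp_pos: [0.5109, 0.0941, 0.0818]
ee_rot: [179.9, -0.0, -97.3]
contact_force: [-0.1, 0.7, -1.9]
finger_gap: 0.036
```

Emit:
carry_out --rows '[[[0,0,-0.2],[0,0,0],3.3],[[0,0,-0.2],[0,0,0],3.3],[[0,0,0],[0,0,0],3.3],[[0,0,0],[0,0,0],3.3]]'

```text
t: 8.57
tcp_pos: [0.5113, 0.0942, 0.0784]
ee_rot: [180.0, -0.0, -97.3]
contact_force: [-1.0, 0.3, -1.5]
finger_gap: 0.0361
```

Emit:
carry_out --rows '[[[0,0,-0.15],[0,0,0],3.3],[[0,0,-0.1],[0,0,0],3.3],[[0,0,0],[0,0,0],3.3],[[0,0,0],[0,0,0],3.3]]'

```text
t: 8.9
tcp_pos: [0.5114, 0.0942, 0.076]
ee_rot: [180.0, -0.0, -97.3]
contact_force: [0.5, 0.1, -1.9]
finger_gap: 0.0358
```

Emit:
carry_out --rows '[[[0,0,-0.06],[0,0,0],3.3],[[0,0,0],[0,0,0],3.3],[[0,0,0],[0,0,0],3.3]]'

```text
t: 9.15
tcp_pos: [0.5115, 0.0942, 0.0755]
ee_rot: [-180.0, 0.0, -97.3]
contact_force: [0.9, -0.3, -2.1]
finger_gap: 0.0364
```

Emit:
carry_out --rows '[[[0,0,-0.08],[0,0,0],3.3],[[0,0,0],[0,0,0],3.3],[[0,0,0],[0,0,0],3.3]]'

```text
t: 9.4
tcp_pos: [0.5117, 0.0942, 0.075]
ee_rot: [-180.0, 0.0, -97.3]
contact_force: [-1.2, 0.1, 2.3]
finger_gap: 0.036
```

Seat contact felt (+4 N change) at bottom z about 0.0295. Releasing.

Emit:
carry_out --rows '[[[0,0,0],[0,0,0],4.0],[[0,0,0],[0,0,0],6.0],[[0,0,0],[0,0,0],6.0],[[0,0,0],[0,0,0],6.0],[[0,0,0],[0,0,0],6.0],[[0,0,0],[0,0,0],6.0]]'

```text
t: 9.9
tcp_pos: [0.5114, 0.0942, 0.0746]
ee_rot: [180.0, -0.0, -97.3]
contact_force: [0.4, -0.7, 0.7]
finger_gap: 0.0585
```

Emit:
carry_out --rows '[[[0,0,0.4],[0,0,0],6.0],[[0,0,1.0],[0,0,0],6.0],[[0,0,2.0],[0,0,0],6.0],[[0,0,3.0],[0,0,0],6.0],[[0,0,3.0],[0,0,0],6.0],[[0,0,3.0],[0,0,0],6.0],[[-1.0,0,2.0],[0,0,0],6.0],[[-2.0,0,0],[0,0,0],6.0],[[-2.0,0,0],[0,0,0],4.0],[[-1.0,0,0],[0,0,0],2.0],[[0,0,0],[0,0,0],0],[[0,0,0],[0,0,0],0]]'

```text
t: 10.9
tcp_pos: [0.4517, 0.0942, 0.2197]
ee_rot: [-179.9, 0.0, -97.3]
contact_force: [0.2, 0.1, 0.5]
finger_gap: 0.0411
```

```bash
python3 - <<'E'
from h import *
import pickle
s=ctrl.get_state();print(s['tcp_pos'],s['ee_rot'],s['contact_force'],s['finger_gap'],s['qpos'])
for n in('wrist','scene'):
    d=ctrl.get_image(n); pickle.dump(d,open(n+'4.pkl','wb')); cv2.imwrite(f'pics/{n}4.png',d['image'])
    if n=='scene': cv2.imwrite('pics/scene4c.png',cv2.resize(d['image'][110:260,260:400],None,fx=4,fy=4,interpolation=cv2.INTER_CUBIC))
    else:
        P=pts(d); o=np.array([.5121,.0942,0]); D=rot([0,0,-7.3]); C=(P-o)@D
        m=(C[...,2]>.1)&(C[...,2]<.118)&(abs(C[...,0])<.035)&(abs(C[...,1])<.025); q=C[m]; print('cart top',len(q),np.median(q[:,2]),cv2.minAreaRect(q[:,:2].astype(np.float32)*1000))
        for v in range(0,200,8): print(v,C[v,252].round(4),d['image'][v,252])
E
```

```text
[0.45172266 0.09421754 0.21974458] [-1.79876975e+02  1.89087942e-02 -9.72638535e+01] [0.21203207 0.06743966 0.47531081] 0.04109456839150461 [ 1.97502168e+00 -1.04129658e+01  1.11149497e+02 -1.10810764e-03
  7.91390038e+01  9.92391031e+01]
cart top 1997 0.1094498973874955 ((0.5212497711181641, 0.61346435546875), (54.979217529296875, 34.62235641479492), 0.5576605200767517)
0 [ 0.0883 -0.004   0.1683] [54 49 49]
8 [ 0.0853 -0.0039  0.1629] [57 52 54]
16 [ 0.0821 -0.0038  0.1573] [54 50 50]
24 [ 0.0782 -0.0037  0.1528] [57 51 54]
32 [ 0.0725 -0.0037  0.1533] [146 137 137]
40 [ 0.0701 -0.0035  0.1414] [57 51 52]
48 [ 0.0659 -0.0034  0.1339] [59 54 55]
56 [ 0.0613 -0.0032  0.1266] [57 51 53]
64 [ 0.0563 -0.0031  0.1188] [56 52 53]
72 [ 0.05  -0.003  0.116] [126 118 119]
80 [ 0.0442 -0.0028  0.1074] [142 139 138]
88 [ 0.0384 -0.0026  0.0945] [100 100 104]
96 [ 0.0331 -0.002   0.0641] [190 191 194]
104 [ 0.0221 -0.0028  0.109 ] [244 244 243]
112 [ 0.0146 -0.0028  0.1095] [245 244 243]
120 [ 0.007  -0.0027  0.1088] [152 143 145]
128 [ 0.0075 -0.0075  0.3814] [151 141 143]
136 [-0.0085 -0.0027  0.1101] [244 243 242]
144 [-0.0165 -0.0027  0.1096] [245 244 243]
152 [-0.0245 -0.0026  0.11  ] [242 241 240]
160 [-0.0459 -0.001   0.0203] [245 245 244]
168 [-0.051  -0.0016  0.0537] [122 123 126]
176 [-0.0503 -0.0025  0.1054] [167 169 159]
184 [-0.0558 -0.0027  0.1186] [ 70  72 171]
192 [-0.0612 -0.0029  0.1296] [ 79  84 239]
```

View pics/scene4c.png

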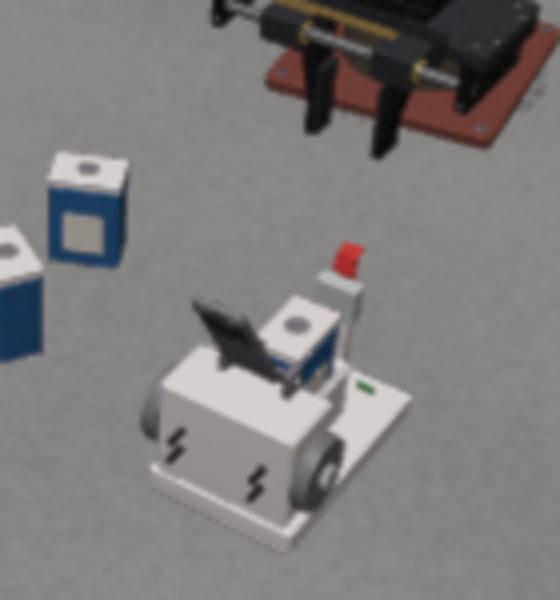

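View pics/wrist4.png

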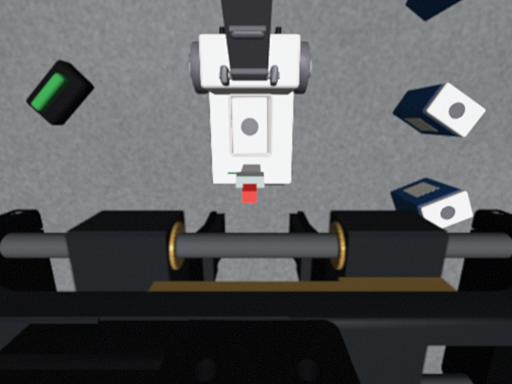

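The cartridge stands proud on the valve: top at z = 109.5 mm, centred within 0.6 mm, square in the bay. Next I'll plan the clamp swing, with closed fingers coming from behind and following the clamp's arc.

```bash
cat >> h.py <<'E'
O=np.array([.5121,.0942,0]); D=rot([0,0,-7.3])
def W(x,z): return O+D@np.array([x,0,z])*1e-3
def K(th,r=88,f=9.5,h=8): return 48-r*np.cos(th)+h*np.sin(th)+f, 109+r*np.sin(th)+h*np.cos(th)
E
python3 - <<'E'
from h import *
s=ctrl.get_state(); print(s['tcp_pos'])
pre=[('pre_hi',137,250),('pre',137,180)]
wp=[W(x,z) for _,x,z in pre]
for th in [2.13,2.0,1.85,1.7,1.57,1.45,1.3,1.15,1.0,.85,.7,.58,.46,.36,.28]:
    x,z=K(th)
    if th>1.6:  # side contact with end corner, r=108
        x=48-108*np.cos(th)+8*np.sin(th)+9.5; z=180+(1.9-th if th<1.9 else 0)*50
    wp.append(W(x,z))
p=s['tcp_pos']
for q in wp: print(q.round(4),((q-p)*100).round(2)); p=q
E
```

```text
[0.45217491 0.09414795 0.21930523]
[0.648  0.0768 0.25  ] [19.58 -1.74  3.07]
[0.648  0.0768 0.18  ] [ 0.  0. -7.]
[0.6327 0.0788 0.18  ] [-1.53  0.2   0.  ]
[0.6209 0.0803 0.18  ] [-1.18  0.15  0.  ]
[0.6063 0.0821 0.1825] [-1.46  0.19  0.25]
[0.5908 0.0841 0.19  ] [-1.55  0.2   0.75]
[0.577  0.0859 0.197 ] [-1.38  0.18  0.7 ]
[0.5665 0.0872 0.1973] [-1.05  0.13  0.03]
[0.5534 0.0889 0.1959] [-1.31  0.17 -0.14]
[0.5407 0.0905 0.1926] [-1.27  0.16 -0.33]
[0.5286 0.0921 0.1874] [-1.21  0.15 -0.52]
[0.5175 0.0935 0.1804] [-1.12  0.14 -0.7 ]
[0.5075 0.0948 0.1718] [-1.    0.13 -0.86]
[0.5005 0.0957 0.1639] [-0.7   0.09 -0.79]
[0.4944 0.0965 0.1552] [-0.6   0.08 -0.87]
[0.4902 0.097  0.1475] [-0.42  0.05 -0.77]
[0.4874 0.0974 0.141 ] [-0.28  0.04 -0.65]
```

Emit:
carry_out --rows '[[[0,0,1.0],[0,0,0],0],[[0,0,1.6],[0,0,0],0],[[1.0,-0.1,0.5],[0,0,0],0],[[2.6,-0.23,0],[0,0,0],0],[[3.0,-0.27,0],[0,0,0],0],[[3.0,-0.27,0],[0,0,0],0],[[3.0,-0.27,0],[0,0,0],0],[[3.0,-0.27,0],[0,0,0],0],[[2.5,-0.22,0],[0,0,0],0],[[1.5,-0.11,0],[0,0,0],0],[[0,0,0],[0,0,0],0],[[0,0,0],[0,0,0],0]]'

```text
t: 12.0
tcp_pos: [0.6478, 0.0766, 0.249]
ee_rot: [179.9, -0.0, -97.3]
contact_force: [-0.2, -0.1, 0.1]
finger_gap: 0.0008
```

Emit:
carry_out --rows '[[[0,0,-1.0],[0,0,0],0],[[0,0,-1.6],[0,0,0],0],[[0,0,-1.8],[0,0,0],0],[[0,0,-1.6],[0,0,0],0],[[0,0,-1.0],[0,0,0],0],[[0,0,0],[0,0,0],0],[[0,0,0],[0,0,0],0]]'

```text
t: 12.58
tcp_pos: [0.6466, 0.0769, 0.1793]
ee_rot: [179.9, -0.0, -97.3]
contact_force: [0.2, -0.2, -0.7]
finger_gap: 0.0003
```

```bash
python3 - <<'E'
from h import *
s=ctrl.get_state();print(s['tcp_pos'],s['contact_force'],s['finger_gap'],W(137,180))
d=ctrl.get_image('scene'); cv2.imwrite('pics/scene5c.png',cv2.resize(d['image'][110:260,260:400],None,fx=4,fy=4,interpolation=cv2.INTER_CUBIC))
E
```

```text
[0.64658317 0.07693129 0.17931406] [ 0.23080731 -0.20920418 -0.65186259] 0.0003033026202478087 [0.64798954 0.07679215 0.18      ]
```

View pics/scene5c.png

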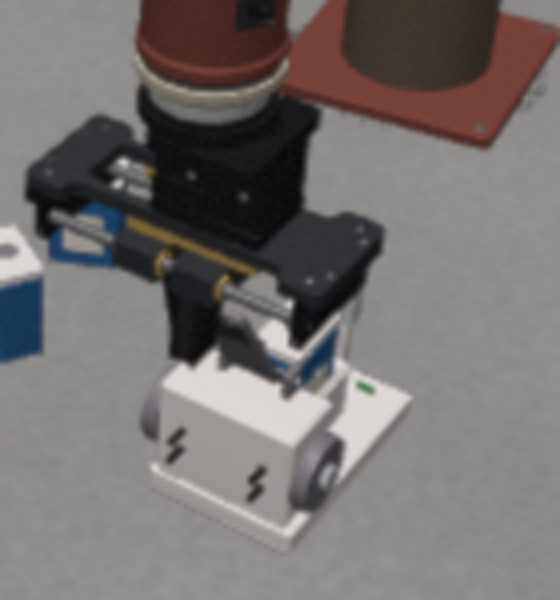

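The closed fingers (crop 190,330) are behind the clamp with no contact. I'll push it over along the arc.

Emit:
carry_out --rows '[[[-0.7,0.1,0],[0,0,0],0],[[-0.8,0.1,0],[0,0,0],0],[[-1.1,0.15,0],[0,0,0],0],[[-1.4,0.18,0.3],[0,0,0],0],[[-1.5,0.2,0.7],[0,0,0],0],[[-1.4,0.18,0.7],[0,0,0],0],[[-1.05,0.13,0.05],[0,0,0],0],[[-1.3,0.17,-0.15],[0,0,0],0]]'

```text
t: 13.3
tcp_pos: [0.5552, 0.0891, 0.1979]
ee_rot: [-179.7, 0.0, -97.3]
contact_force: [1.6, 0.7, 0.5]
finger_gap: 0.0005
```

```bash
python3 - <<'E'
from h import *
s=ctrl.get_state();print(s['tcp_pos'],s['contact_force'],W(*K(1.3)))
d=ctrl.get_image('scene'); cv2.imwrite('pics/scene6c.png',cv2.resize(d['image'][110:260,260:400],None,fx=4,fy=4,interpolation=cv2.INTER_CUBIC))
d=ctrl.get_image('wrist'); cv2.imwrite('pics/w6.png',d['image'])
E
```

```text
[0.55523823 0.08906588 0.19788054] [1.60094465 0.71466322 0.4741739 ] [0.55343082 0.0889054  0.19593311]
```

View pics/scene6c.png

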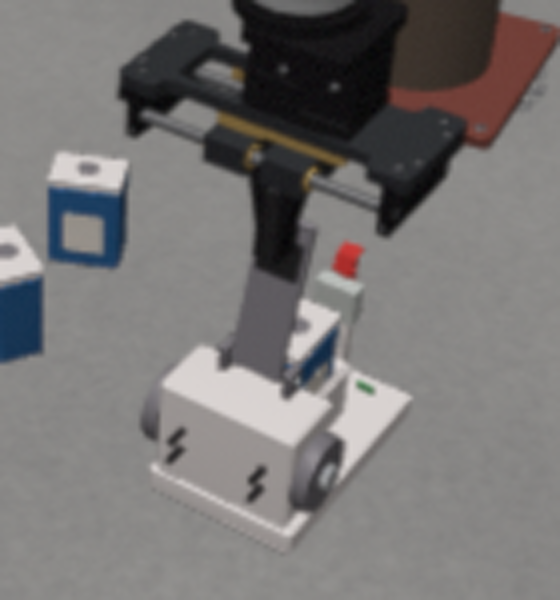

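View pics/w6.png

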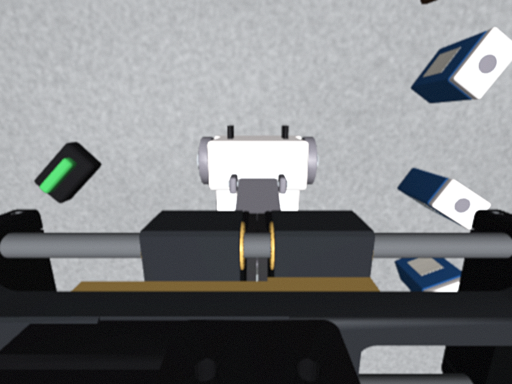

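The clamp is upright and coming forward at about 1.3 rad, with the fingers on its upper face. I'll continue down to about 0.3 rad.

Emit:
carry_out --rows '[[[-1.3,0.16,-0.4],[0,0,0],0],[[-1.2,0.15,-0.55],[0,0,0],0],[[-1.1,0.14,-0.7],[0,0,0],0],[[-1.0,0.13,-0.86],[0,0,0],0],[[-0.7,0.09,-0.79],[0,0,0],0],[[-0.6,0.08,-0.87],[0,0,0],0],[[-0.42,0.05,-0.77],[0,0,0],0],[[-0.28,0.04,-0.65],[0,0,0],0],[[0,0,0],[0,0,0],0]]'

```text
t: 14.15
tcp_pos: [0.4876, 0.0973, 0.1379]
ee_rot: [179.8, -0.0, -97.3]
contact_force: [-0.0, 0.8, 0.2]
finger_gap: 0.0006
```

```bash
python3 - <<'E'
from h import *
s=ctrl.get_state();print(s['tcp_pos'],s['contact_force'],W(*K(.28)))
d=ctrl.get_image('scene'); cv2.imwrite('pics/scene7c.png',cv2.resize(d['image'][110:260,260:400],None,fx=4,fy=4,interpolation=cv2.INTER_CUBIC))
p=s['tcp_pos']
for th in (.2,.125,.06,0): q=W(*K(th)); print(th,q.round(4),((q-p)*100).round(2))
E
```

```text
[0.48755383 0.09727501 0.1378957 ] [-0.02514862  0.81835811  0.24880061] [0.48743949 0.09735908 0.14100774]
0.2 [0.4852 0.0977 0.1343] [-0.24  0.04 -0.36]
0.125 [0.4835 0.0979 0.1279] [-0.4   0.06 -1.  ]
0.06 [0.4825 0.098  0.1223] [-0.51  0.07 -1.56]
0 [0.4818 0.0981 0.117 ] [-0.57  0.08 -2.09]
```

View pics/scene7c.png

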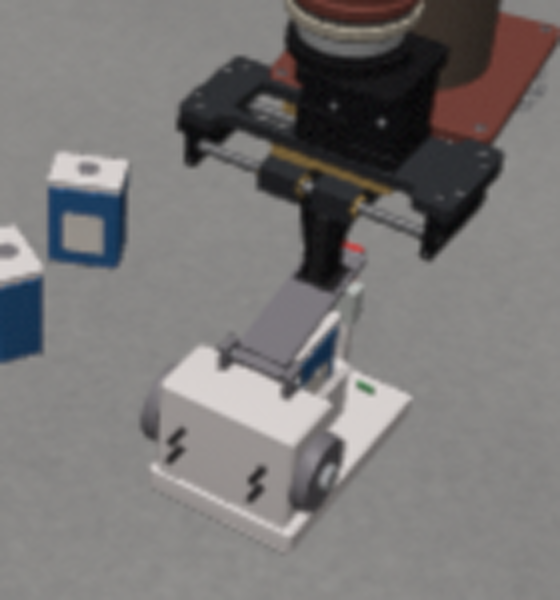

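The clamp is at about 0.25 rad over the cartridge, lip near the red catch. Now I'll press by feel, in small steps.

Emit:
carry_out --rows '[[[-0.1,0.01,-0.25],[0,0,0],0],[[-0.1,0.01,-0.25],[0,0,0],0],[[0,0,0],[0,0,0],0]]'

```text
t: 14.45
tcp_pos: [0.487, 0.0974, 0.1345]
ee_rot: [180.0, -0.0, -97.3]
contact_force: [0.1, 0.6, 0.1]
finger_gap: 0.0006
```

Emit:
carry_out --rows '[[[-0.05,0.01,-0.2],[0,0,0],0],[[0,0,0],[0,0,0],0]]'

```text
t: 14.62
tcp_pos: [0.4864, 0.0976, 0.1326]
ee_rot: [180.0, -0.0, -97.3]
contact_force: [0.8, -0.3, 0.4]
finger_gap: 0.0006
```

Emit:
carry_out --rows '[[[-0.05,0.01,-0.15],[0,0,0],0],[[0,0,0],[0,0,0],0]]'

```text
t: 14.78
tcp_pos: [0.4858, 0.0977, 0.1311]
ee_rot: [180.0, -0.0, -97.3]
contact_force: [0.7, -0.7, 0.4]
finger_gap: 0.0005
```

Emit:
carry_out --rows '[[[0,0,-0.1],[0,0,0],0],[[0,0,0],[0,0,0],0]]'

```text
t: 14.95
tcp_pos: [0.4858, 0.0977, 0.1301]
ee_rot: [180.0, -0.0, -97.3]
contact_force: [0.7, 0.3, 0.1]
finger_gap: 0.0005
```

Emit:
carry_out --rows '[[[-0.02,0,-0.1],[0,0,0],0],[[0,0,0],[0,0,0],0]]'

```text
t: 15.12
tcp_pos: [0.4856, 0.0977, 0.1291]
ee_rot: [180.0, 0.0, -97.3]
contact_force: [0.8, 0.2, -0.2]
finger_gap: 0.0003
```

Emit:
carry_out --rows '[[[-0.02,0,-0.1],[0,0,0],0],[[0,0,0],[0,0,0],0]]'

```text
t: 15.28
tcp_pos: [0.4855, 0.0977, 0.1281]
ee_rot: [180.0, 0.0, -97.3]
contact_force: [0.2, 0.3, 0.6]
finger_gap: 0.0004
```

Emit:
carry_out --rows '[[[-0.02,0,-0.1],[0,0,0],0],[[0,0,0],[0,0,0],0]]'

```text
t: 15.45
tcp_pos: [0.4854, 0.0977, 0.1273]
ee_rot: [-180.0, 0.0, -97.3]
contact_force: [-0.9, 0.4, 1.1]
finger_gap: 0.0004
```

Emit:
carry_out --rows '[[[-0.02,0,-0.1],[0,0,0],0],[[0,0,0],[0,0,0],0]]'

```text
t: 15.62
tcp_pos: [0.4852, 0.0978, 0.1265]
ee_rot: [-180.0, 0.0, -97.3]
contact_force: [-2.1, -0.5, 3.5]
finger_gap: 0.0006
```

Resistance has begun (3.5 N at z = 0.1265), so the foot is on the cartridge. I'll continue in 1 mm steps.

Emit:
carry_out --rows '[[[-0.01,0,-0.1],[0,0,0],0],[[0,0,0],[0,0,0],0]]'

```text
t: 15.78
tcp_pos: [0.4851, 0.0977, 0.1255]
ee_rot: [-180.0, 0.0, -97.3]
contact_force: [-1.4, 0.8, 6.0]
finger_gap: 0.0002
```

Emit:
carry_out --rows '[[[-0.01,0,-0.1],[0,0,0],0],[[0,0,0],[0,0,0],0]]'

```text
t: 15.95
tcp_pos: [0.4849, 0.0978, 0.1245]
ee_rot: [180.0, 0.0, -97.3]
contact_force: [-2.9, 0.1, 5.0]
finger_gap: 0.0009
```

Emit:
carry_out --rows '[[[-0.01,0,-0.1],[0,0,0],0],[[0,0,0],[0,0,0],0]]'

```text
t: 16.12
tcp_pos: [0.4848, 0.0978, 0.1236]
ee_rot: [180.0, 0.0, -97.3]
contact_force: [-2.8, 0.4, 6.1]
finger_gap: 0.0008
```

Emit:
carry_out --rows '[[[-0.01,0,-0.1],[0,0,0],0],[[0,0,0],[0,0,0],0]]'

```text
t: 16.28
tcp_pos: [0.4846, 0.0978, 0.1226]
ee_rot: [180.0, 0.0, -97.3]
contact_force: [-3.3, 0.5, 7.2]
finger_gap: 0.0003
```

Emit:
carry_out --rows '[[[-0.03,0,-0.1],[0,0,0],0],[[0,0,0],[0,0,0],0]]'

```text
t: 16.45
tcp_pos: [0.4844, 0.0978, 0.1216]
ee_rot: [-180.0, 0.0, -97.3]
contact_force: [-2.8, 0.6, 6.0]
finger_gap: 0.0002
```

Emit:
carry_out --rows '[[[-0.03,0,-0.1],[0,0,0],0],[[0,0,0],[0,0,0],0]]'

```text
t: 16.62
tcp_pos: [0.4842, 0.0978, 0.1205]
ee_rot: [-180.0, 0.0, -97.3]
contact_force: [-1.3, 0.1, 5.0]
finger_gap: 0.0005
```

Emit:
carry_out --rows '[[[-0.02,0,-0.08],[0,0,0],0],[[0,0,0],[0,0,0],0]]'

```text
t: 16.78
tcp_pos: [0.4841, 0.0978, 0.1196]
ee_rot: [-180.0, 0.0, -97.3]
contact_force: [-1.2, 0.9, 4.8]
finger_gap: 0.0005
```

The peak was about 7.2 N and it is now dropping, so the lip is passing the catch. I'll continue with finer steps and watch for the steep rise at the stop.

Emit:
carry_out --rows '[[[-0.01,0,-0.06],[0,0,0],0],[[0,0,0],[0,0,0],0]]'

```text
t: 16.95
tcp_pos: [0.484, 0.0978, 0.1189]
ee_rot: [-180.0, 0.0, -97.3]
contact_force: [-1.1, 1.6, 3.9]
finger_gap: 0.0006
```

Emit:
carry_out --rows '[[[-0.01,0,-0.06],[0,0,0],0],[[0,0,0],[0,0,0],0]]'

```text
t: 17.12
tcp_pos: [0.4839, 0.0978, 0.1182]
ee_rot: [-180.0, 0.0, -97.3]
contact_force: [-0.3, 2.0, 3.5]
finger_gap: 0.0008
```

Emit:
carry_out --rows '[[[-0.01,0,-0.06],[0,0,0],0],[[0,0,0],[0,0,0],0]]'

```text
t: 17.28
tcp_pos: [0.4838, 0.0978, 0.1176]
ee_rot: [-180.0, 0.0, -97.3]
contact_force: [0.8, 0.9, 2.3]
finger_gap: 0.0006
```

Emit:
carry_out --rows '[[[-0.01,0,-0.06],[0,0,0],0],[[0,0,0],[0,0,0],0]]'

```text
t: 17.45
tcp_pos: [0.4837, 0.0978, 0.1171]
ee_rot: [-180.0, 0.0, -97.3]
contact_force: [-0.2, 2.8, 2.8]
finger_gap: 0.0004
```

Emit:
carry_out --rows '[[[-0.01,0,-0.06],[0,0,0],0],[[0,0,0],[0,0,0],0]]'

```text
t: 17.62
tcp_pos: [0.4837, 0.0977, 0.1166]
ee_rot: [-180.0, 0.0, -97.3]
contact_force: [0.5, 2.1, 4.6]
finger_gap: 0.0003
```

Emit:
carry_out --rows '[[[0,0,-0.06],[0,0,0],0],[[0,0,0],[0,0,0],0]]'

```text
t: 17.78
tcp_pos: [0.4837, 0.0978, 0.1164]
ee_rot: [-180.0, 0.0, -97.3]
contact_force: [-1.3, 2.3, 7.3]
finger_gap: 0.0004
```

Emit:
carry_out --rows '[[[0,0,-0.05],[0,0,0],0],[[0,0,0],[0,0,0],0]]'

```text
t: 17.95
tcp_pos: [0.4837, 0.0978, 0.1163]
ee_rot: [-180.0, 0.0, -97.3]
contact_force: [-2.8, 2.6, 10.3]
finger_gap: 0.0004
```

There's the steep rise: 2.5 to 10.3 N within 0.8 mm, the hard stop. I'm stopping well under 20 N and backing off straight up to see whether it holds.

Emit:
carry_out --rows '[[[0,0,0],[0,0,0],0],[[0,0,0.1],[0,0,0],0],[[0,0,0.1],[0,0,0],0],[[0,0,0.1],[0,0,0],0],[[0,0,0],[0,0,0],0]]'

```text
t: 18.37
tcp_pos: [0.4827, 0.0973, 0.1177]
ee_rot: [179.9, -0.1, -97.3]
contact_force: [0.2, -0.1, 0.4]
finger_gap: 0.0007
```

Emit:
carry_out --rows '[[[0,0,0.5],[0,0,0],0],[[0,0,1.0],[0,0,0],0],[[0,0,2.0],[0,0,0],0],[[0,0,2.5],[0,0,0],0],[[0,0,2.5],[0,0,0],0],[[-2.0,0,2.0],[0,0,0],0],[[-2.5,0,0.5],[0,0,0],0],[[-1.0,0,0],[0,0,0],0],[[0,0,0],[0,0,0],0],[[0,0,0],[0,0,0],0]]'

```text
t: 19.2
tcp_pos: [0.4286, 0.0977, 0.2291]
ee_rot: [-179.9, 0.0, -97.3]
contact_force: [-0.6, 0.4, -0.5]
finger_gap: 0.0003
```

```bash
python3 - <<'E'
from h import *
s=ctrl.get_state();print(s['tcp_pos'],s['contact_force'])
d=ctrl.get_image('scene'); cv2.imwrite('pics/scene8c.png',cv2.resize(d['image'][120:260,270:390],None,fx=4.2,fy=4.2,interpolation=cv2.INTER_CUBIC))
P=pts(d)
d=ctrl.get_image('wrist'); cv2.imwrite('pics/w8.png',d['image']); C=(pts(d)-O)@D
m=(abs(C[...,1])<.012)&(C[...,0]>-.06)&(C[...,0]<.045)&(C[...,2]>.1)&(C[...,2]<.15); m[200:]=0
q=C[m]
for a in range(-70,50,8):
    k=q[(q[:,0]*1000>=a)&(q[:,0]*1000<a+8)]
    if len(k): print(a+4,len(k),(np.median(k[:,2])*1000).round(2))
k=q[(q[:,0]>-.012)&(q[:,0]<.03)]; c=np.polyfit(k[:,0],k[:,2],1); print('slope angle',-c[0],'z at x=48',np.polyval(c,.048))
E
```

```text
[0.42856358 0.09765131 0.22914032] [-0.63848586  0.37988492 -0.47068313]
-58 162 117.88
-50 172 116.74
-42 181 117.41
-34 192 117.18
-26 215 117.51
-18 189 116.75
-10 192 116.7
-2 216 116.53
6 197 116.54
14 212 116.5
22 222 116.56
30 230 116.45
38 240 116.54
46 94 116.45
slope angle 0.0013474513407146984 z at x=48 0.11650590644059945
```

View pics/scene8c.png

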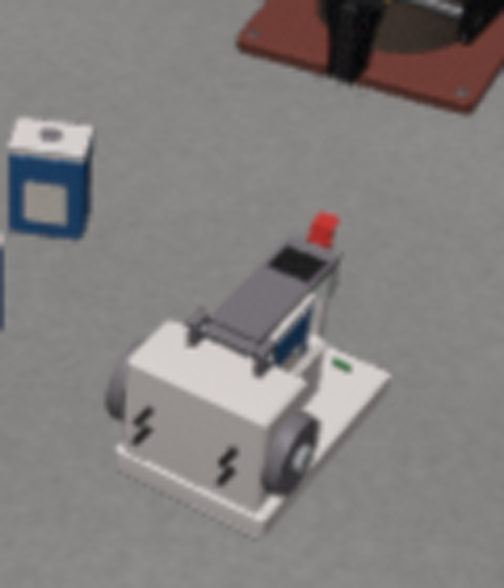

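View pics/w8.png

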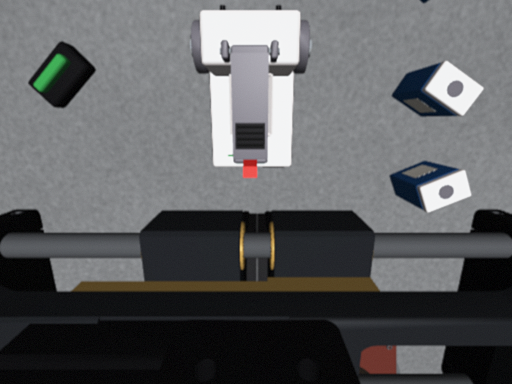

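The clamp stays level on its own at about 0.001 rad, not sprung back to 0.12, with the red catch (crop 322,230) over its lip. I'll wait a second, check again with the bystanders, and hand in.

Emit:
carry_out --rows '[[[0,0,0],[0,0,0],0],[[0,0,0],[0,0,0],0],[[0,0,0],[0,0,0],0],[[0,0,0],[0,0,0],0],[[0,0,0],[0,0,0],0],[[0,0,0],[0,0,0],0],[[0,0,0],[0,0,0],0],[[0,0,0],[0,0,0],0],[[0,0,0],[0,0,0],0],[[0,0,0],[0,0,0],0],[[0,0,0],[0,0,0],0],[[0,0,0],[0,0,0],0]]'

```text
t: 20.3
tcp_pos: [0.4284, 0.0977, 0.2284]
ee_rot: [-180.0, 0.0, -97.3]
contact_force: [0.2, 0.6, -0.5]
finger_gap: 0.0007
```

```bash
python3 - <<'E'
from h import *
import pickle
d=ctrl.get_image('wrist'); C=(pts(d)-O)@D
m=(abs(C[...,1])<.012)&(C[...,0]>-.012)&(C[...,0]<.03)&(C[...,2]>.1)&(C[...,2]<.15); k=C[m]; print('angle',-np.polyfit(k[:,0],k[:,2],1)[0])
for n in('top','scene'):
    a=pickle.load(open(n+'0.pkl','rb'))['image']; b=ctrl.get_image(n)['image']
    df=cv2.absdiff(a,b).max(2)
    for nm,u,v in ([('jar',376,195),('mag',142,190),('orn',283,136)] if n=='top' else [('jar',154,165),('mag',412,268),('orn',205,240)]):
        print(n,nm,(df[v-22:v+22,u-22:u+22]>40).sum())
s=ctrl.get_state(); print(s['t'],s['contact_force'])
print(ctrl.finish_job())
E
```

```text
angle 0.0007198965780007395
top jar 0
top mag 0
top orn 0
scene jar 0
scene mag 0
scene orn 0
20.45 [-0.37110186  0.76397124  0.20118797]
the job is handed in; nothing more can be done
None
```

The cartridge is loaded and latched, and I handed the job in at 20.5 s of the 72 s allowed.

- **Cartridge:** I took the one farthest to the robot's right (y = -0.233). It went into the bay without wall contact and rested on the valve, standing proud with its top at 109.5 mm.
- **Clamp:** I swung it over from behind and pressed in steps of about 1 mm or less. The force climbed to about 7 N, fell to about 2.5 N, then rose steeply to 10.3 N at the stop, where I backed off.
- **Last checks:** With the robot clear for over a second, the clamp stayed level at about 0.001 rad and the red catch was over its lip. The ornament, jar and magnet showed no change in the top and scene views.

No check failed or disagreed. I did not measure the cartridge's final height directly, because the clamp covers it. That it is fully home follows from the clamp angle and the stop I felt.

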